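# Stack the empty tote, turned end for end, on the marker tote

### The arm

A 7-joint arm with a two-finger parallel gripper is mounted at the origin on a cart in front of the work surface, level with it; the furniture and walls round the work are solid. World frame = base frame: x ahead of the robot, y to its left, z up, the work surface at z = 0. Lengths are in m, angles in rad, forces in N, time in s.
With the tool pointing down it reaches from about 0.35 to 0.9 m from the base axis. Payload 7.2 kg.
Tool frame: the origin (TCP) lies midway between the tips of the shut fingers; the grasp point (between the pads) lies 19 mm behind it; z points along the fingers, y is the line along which they close (so a half turn about z gives the same grasp; the last joint's range is limited). The gripper opens to 88 mm and grips with 3 to 60 N. Pads are 20 mm wide; open, the fingers measure 115 mm over their backs; the gripper's body (75 mm by 178 mm) begins 61 mm behind the grasp point.
Start: joints at [-1.394, 0.411, -0.013, 1.596, 0.006, 1.134, -0.082], TCP at [0.151, 0.606, 0.223] pointing down, gripper open.
Joint ranges: [-2.95, 2.95], [-0.29, 1.99], [-1.47, 1.44], [0.14, 2.54], [-1.03, 4.17], [0.13, 1.85], [-2.86, 2.86]. Speed limits (rad/s): [2.39, 2.39, 3.01, 3.01, 3.14, 3.14, 3.14].

### API

Orientations are given as a unit quaternion [x, y, z, w].
In Python, from bench import robot gives the robot as it stands.
- The arm moves only by the tool jog_arm, never from a script. Its argument "series" is a list of rows, each a list of 3 entries, a list of its own where there are three numbers: the shift along the tool's x, y, z in mm, then the turn, a rotation vector about the tool's x, y, z in rad, then the closure, from -1 (fully open) to 1 (shut). In form: [[[dx, dy, dz], [ax, ay, az], fingers], ...]. A call has 1 to 8 rows; each row is the pose to reach, as a shift and turn from the pose commanded when the call began, along the tool's axes at that moment; what a row does not reach only later rows make up. A row lasts 1/8 s, in which the tool goes at most 62.5 mm and 10.7 degrees, less where a joint would pass 70% of its speed; a pose out of reach is approached as far as the arm can. A call with a gripper value outside its range is refused whole. The fingers move at their own pace and stop on an object; the grip force is fixed at half the most. Time passes only in rows, so rows that repeat a pose let the fingers close. It gives the time, the measured TCP pose, the force, the opening and the grip force at its end, in the units of the state.
- robot.state(): the state, without advancing time (a new reading comes with each control period).
- robot.capture(name): name is "side" or "top"; returns a dict with "pixels" (400x640x3 uint8, blue, green, red), "fx", "fy", "cx", "cy" (pixels), "distortion" ([k1, k2, p1, p2, k3] as OpenCV has them; the pictures are not rectified), "R" (3x3) and "t" (3): a world point X has camera coordinates R X + t. Camera axes: x right, y down, z forward; pixel columns grow to the right and rows downward; lengths in m; the calibration is good to about 2 mm. A picture is of the moment at which its call begins. There is no depth.
- robot.hand_in(): hands the job in; it is judged then, once.
The state is a dict: "time": time; "joint_positions": joint angles; "qd": joint speeds; "effort": joint torques, N m; "tcp_pos": TCP position; "tool_rot": TCP orientation; "contact_force": force on the tool from outside, world axes, zero at the start; "ft_torque": the same for the moment, N m; "width": opening from 0.0 (shut) to 1.0 (fully open); "grip_force": force on a finger pad.
Only numpy, scipy, OpenCV 4.12 (cv2) and the standard library are available. Lean on these libraries where they do the work, as an engineer would, in place of code of your own. Each camera call takes 0.05 s, during which the arm holds its last target. There are 200 camera calls.

### The job

Two matching grey totes with a pull tab at one end stand on the table; one holds the marker, the other is empty. Stack the empty one on the one with the marker, turned end for end so that their tabs are at opposite ends and it stands level on the inner ledges, locked inside the rim, instead of nesting down into it. Leave the marker tote where it stands and let go.

Things in the scene. Friction and masses are not known exactly. Their poses are not given: they have to be found in the camera images.
- empty_tote_mid (a point): Centre of the empty tote to move, 31 mm above its underside; x across, y along it towards its tab, z up. Grey plastic, 150 wide, 226 long, 62 high, 0.25 to 0.5 kg. Across its middle an arched handle to lift it by: a bar 40 mm long in x, 14 mm thick in y, from 30 to 50 mm above the underside, free on both faces down to the floor. Feet: one at the tab end, two at the other, 98 mm from the middle.
- empty_tote_tab (a point): On the flat grey pull tab (40 mm wide, sticks out 15 mm) at the rim of the empty tote's +y end: 121 mm from the centre along +y, 57.5 mm above its underside. Tells which way round it is. Its floor is 3 mm thick; the inside is open to the walls 70 mm from the bar on either face. Put on with tabs at the same end it would sink in until its underside is 22 mm above the lower one's (nested: wrong).
- lower_tote_mid (a point): Centre of the lower tote, 31 mm above its underside; axes as the empty one's (+y to its own tab). Same mould and sizes, 0.6 kg, loose, with a black and white marker pen lying in it. Its ledges lie inside the rim, 54 mm above its underside: two at the tab end, one at the other.
- lower_tote_tab (a point): On the lower tote's pull tab, 121 mm from its centre along +y, 57.5 mm above its underside. Stacked right, the other tote's tab is at the far end from this, its underside is 54 mm above the lower one's, its feet 8 mm inside the rim, with 15 mm of play each way across and 12 mm lengthwise.

How it is judged:
By the outcome, as a careful person would: the job done as asked, in the order asked, and still so for the second after the job is handed in, with the robot touching nothing.
It also fails if it takes over 45 s, if anything falls off the work surface, if the arm or the gripper's body presses on something with over 40 N, if the wrist force passes 120 N, or if a joint passes its speed limit or range.

## Working session

There is one attempt and no reset: what is moved stays moved. The work goes in short steps, Python scripts to look and compute and a tool call to move; the robot and the scene stay as the last step left them, time stands still between calls to the robot, and variables do not carry over. Pictures are saved under pics/ and viewed, at most 10 in all, crops included, and the job is handed in when it is done.

Besides the shell and the picture viewer there is one more tool, called after ">>>" in YAML: its name, and indented under it one key for each argument. jog_arm: Moves the arm, as the interface text tells. Its arguments: {"type":"object","properties":{"series":{"type":"array","items":{"type":"array"}}},"required":["series"]}

```bash
mkdir -p pics
cat > h.py <<'E'
import numpy as np,cv2
from bench import robot
def cap(n,f=None):
    c=robot.capture(n)
    c['K']=np.array([[c['fx'],0,c['cx']],[0,c['fy'],c['cy']],[0,0,1.]]);c['D']=np.array(c['distortion'],float)
    c['R']=np.array(c['R']);c['t']=np.array(c['t'])
    if f: cv2.imwrite('pics/'+f,c['pixels'])
    return c
def ray(c,uv,z):
    p=cv2.undistortPoints(np.array([[uv]],float),c['K'],c['D'])[0,0]
    d=c['R'].T@np.array([p[0],p[1],1]);o=-c['R'].T@c['t']
    return o+d*(z-o[2])/d[2]
def proj(c,X):
    return cv2.projectPoints(np.array(X,float).reshape(-1,3),cv2.Rodrigues(c['R'])[0],c['t'],c['K'],c['D'])[0][:,0]
E
python3 - <<'E'
from h import *
for n in('top','side'):
    c=cap(n,n+'1.png');print(n,-c['R'].T@c['t'],c['R'][2])
s=robot.state();print(s['tcp_pos'],s['tool_rot'],s['width'],s['time'])
a=cv2.imread('pics/top1.png');b=cv2.imread('pics/side1.png')
E
```

```text
top [ 0.36834496 -0.11497932  0.92774962] [ 0.13528426 -0.0118106  -0.99073643]
side [ 0.09546657 -0.69511044  0.57391994] [ 0.48091362  0.66974531 -0.56582975]
[0.15135846 0.60591681 0.22188491] [ 1.22038968e-01  9.92525033e-01 -7.39758304e-04 -3.87999060e-05] 1.0035991934426436 0.1
```

View pics/top1.png

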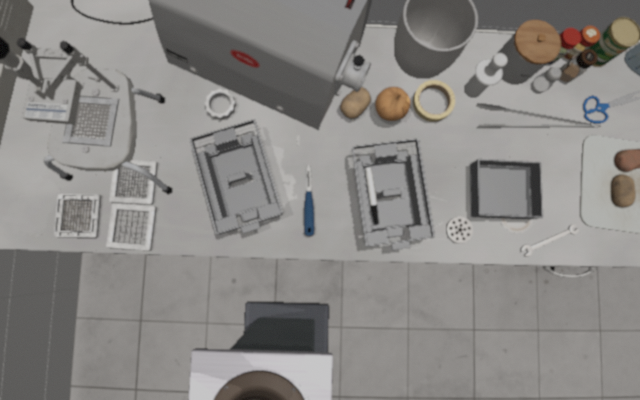

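View pics/side1.png

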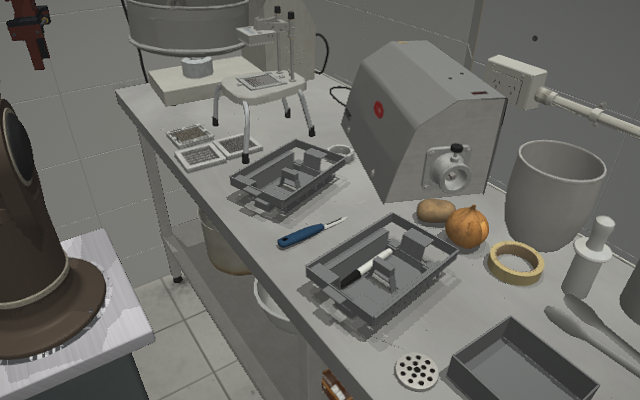

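The top view shows the empty tote at about (239,178) and the marker tote at about (390,193). In the side view they are at (290,175) and (383,268). I'll zoom in to find the tabs.

Run:
```python
from h import *
a=cv2.imread('pics/top1.png')[105:265,175:455]
a=cv2.convertScaleAbs(a,alpha=1.6)
cv2.imwrite('pics/z1.png',cv2.resize(a,(798,456),interpolation=cv2.INTER_CUBIC))
```

```text
(no output)
```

View pics/z1.png

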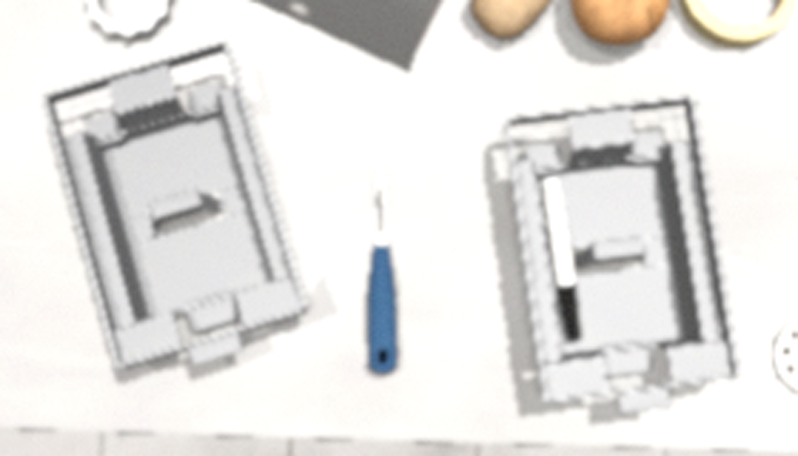

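The crop shows both tabs at the lower end, towards the robot: the left one at crop (215,350), the right one at (640,400). I'll compute poses from the rim corners at z=62 mm and check them against the sizes, tabs and bars.

Run:
```python
from h import *
c=cap('top');s=cap('side')
f=lambda p,z:ray(c,(p[0]/2.85+175,p[1]/2.85+105),z)[:2]
for n,cr,tab,bar in(('empty',[(48,98),(228,47),(307,307),(120,375)],(215,350),(184,208)),('lower',[(506,122),(690,100),(733,377),(548,402)],(640,400),(620,248))):
    P=np.array([f(p,.062) for p in cr]);m=P.mean(0)
    print(n,'mid',m.round(4),'w',[np.linalg.norm(P[i]-P[(i+1)%4]).round(4) for i in range(4)])
    t=f(tab,.0575);d=(P[2]+P[3]-P[0]-P[1])/2
    print(' tab',t.round(4),np.linalg.norm(t-m).round(4),'bar',f(bar,.05).round(4),'yaw edge',np.degrees(np.arctan2(d[1],d[0])).round(1),'yaw tab',np.degrees(np.arctan2(*(t-m)[::-1])).round(1))
    print(' side px',proj(s,[[*m,.05],[*t,.0575]]).round(0).tolist())
```

```text
empty mid [0.5379 0.0632] w [np.float64(0.1469), np.float64(0.2168), np.float64(0.1508), np.float64(0.2266)]
 tab [0.4263 0.0272] 0.1173 bar [0.5374 0.0585] yaw edge -161.3 yaw tab -162.1
 side px [[289.0, 172.0], [252.0, 191.0]]
lower mid [ 0.5142 -0.2819] w [np.float64(0.1475), np.float64(0.2203), np.float64(0.1439), np.float64(0.2206)]
 tab [ 0.3975 -0.2992] 0.118 bar [ 0.5162 -0.2846] yaw edge -171.1 yaw tab -171.6
 side px [[383.0, 263.0], [333.0, 294.0]]
```

The sizes, tab distances (117–118 of 121 mm) and side reprojections all agree. I'll move above the handle.

```bash
cat >> h.py <<'E'
from scipy.spatial.transform import Rotation as Ro
def plan(target,heading):
    s=robot.state();R=Ro.from_quat(s['tool_rot']);p=np.array(s['tcp_pos'])
    h=np.radians(heading);y=np.array([np.cos(h),np.sin(h),0]);z=np.array([0,0,-1.])
    T=Ro.from_matrix(np.c_[np.cross(y,z),y,z])
    Y=R.as_matrix()[:,1]
    print('t',s['time'],'tcp',p.round(4),'head',np.degrees(np.arctan2(Y[1],Y[0])).round(2),'shift mm',(R.inv().apply(np.array(target)-p)*1000).round(1),'rot',(R.inv()*T).as_rotvec().round(4))
E
python3 - <<'E'
from h import *
plan([.537,.060,.25],18)
c=cap('top')
for z in(0,.1,.2):print(ray(c,(318,124),z).round(3))
E
```

```text
t 0.2 tcp [0.1514 0.6061 0.2221] head 75.98 shift mm [-506.4 -436.4  -27.4] rot [-9.0000e-04  6.0000e-04  1.0119e+00]
[ 0.686 -0.113  0.   ]
[ 0.651 -0.113  0.1  ]
[ 0.617 -0.114  0.2  ]
```

>>> jog_arm:
  series:
    - [[0, 0, -60], [0, 0, 0], -1]
    - [[-60, -52, -70], [0, 0, 0.15], -1]
    - [[-108, -93, -70], [0, 0, 0.3], -1]
    - [[-156, -134, -70], [0, 0, 0.45], -1]
    - [[-204, -175, -70], [0, 0, 0.6], -1]
    - [[-252, -216, -70], [0, 0, 0.75], -1]
    - [[-300, -257, -70], [0, 0, 0.9], -1]
    - [[-348, -298, -60], [0, 0, 1.012], -1]

```text
time: 1.25
tcp_pos: [0.4055, 0.2489, 0.2858]
tool_rot: [0.589, 0.808, 0.001, 0.0]
contact_force: [0.5, 0.5, 0.1]
width: 1.0
grip_force: 0.0
```

Run:
```python
from h import *
plan([.537,.060,.16],18);print(robot.state()['contact_force'])
```

```text
t 1.25 tcp [0.4055 0.2489 0.2858] head 17.76 shift mm [-220.2   67.4  125.7] rot [ 0.0017 -0.0011 -0.0042]
[0.48602274 0.48948147 0.07303413]
```

>>> jog_arm:
  series:
    - [[-55, 15, 0], [0, 0, 0], -1]
    - [[-110, 35, 30], [0, 0, 0], -1]
    - [[-160, 50, 70], [0, 0, 0], -1]
    - [[-200, 67, 110], [0, 0, 0], -1]
    - [[-200, 67, 122], [0, 0, 0], -1]
    - [[-200, 67, 122], [0, 0, 0], -1]

```text
time: 2.0
tcp_pos: [0.5289, 0.0813, 0.1624]
tool_rot: [0.588, 0.809, -0.001, -0.001]
contact_force: [-0.6, 0.6, 1.0]
width: 1.0
grip_force: 0.0
```

Run:
```python
from h import *
plan([.537,.060,.021],18)
c=cap('top');s=cap('side')
b=s['pixels'][90:240,190:450];a=c['pixels'][105:255,175:435]
im=np.vstack([cv2.resize(x,(520,300),interpolation=cv2.INTER_CUBIC) for x in(a,b)])
cv2.imwrite('pics/a2.png',cv2.convertScaleAbs(im,alpha=1.5))
```

```text
t 2.0 tcp [0.5289 0.0813 0.1624] head 17.97 shift mm [-22.8   1.4 141.4] rot [-0.0025 -0.0003 -0.0005]
```

View pics/a2.png

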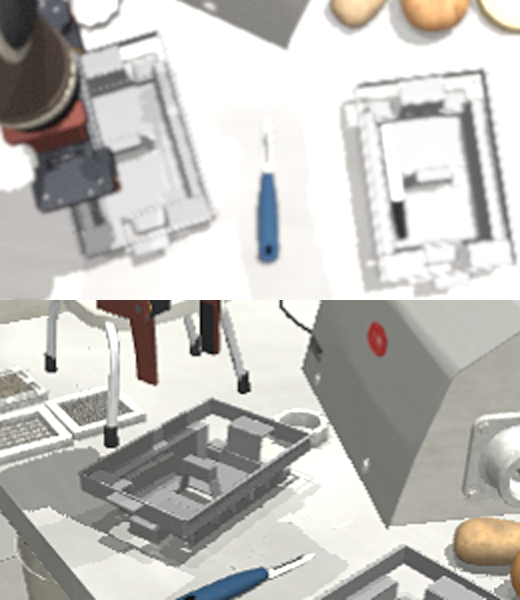

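The side view shows the fingertips at about (264,130) and (297,115), and the bar at (290,172). I'll check the tips against the projected TCP.

Run:
```python
from h import *
s=cap('side');st=robot.state();p=np.array(st['tcp_pos']);y=Ro.from_quat(st['tool_rot']).as_matrix()[:,1]
print(proj(s,[p,p+.05*y,p-.05*y,[.537,.06,.162],[.537,.06,.05]]).round(0).tolist())
```

```text
[[280.0, 122.0], [295.0, 115.0], [264.0, 130.0], [288.0, 126.0], [290.0, 172.0]]
```

>>> jog_arm:
  series:
    - [[-23, 1, 0], [0, 0, 0], -1]
    - [[-23, 1, 40], [0, 0, 0], -1]
    - [[-23, 1, 70], [0, 0, 0], -1]
    - [[-23, 1, 70], [0, 0, 0], -1]

```text
time: 2.65
tcp_pos: [0.5368, 0.0605, 0.0928]
tool_rot: [0.587, 0.809, -0.001, -0.001]
contact_force: [0.6, -0.4, 0.3]
width: 1.003
grip_force: 0.0
```

Run:
```python
from h import *
plan([.537,.060,.021],18)
s=cap('side')
cv2.imwrite('pics/a3.png',cv2.resize(cv2.convertScaleAbs(s['pixels'][90:240,190:390],alpha=1.4),(800,600),interpolation=cv2.INTER_CUBIC))
```

```text
t 2.65 tcp [0.5368 0.0605 0.0928] head 18.09 shift mm [-0.6  0.2 71.8] rot [-0.002  -0.0007  0.0016]
```

View pics/a3.png

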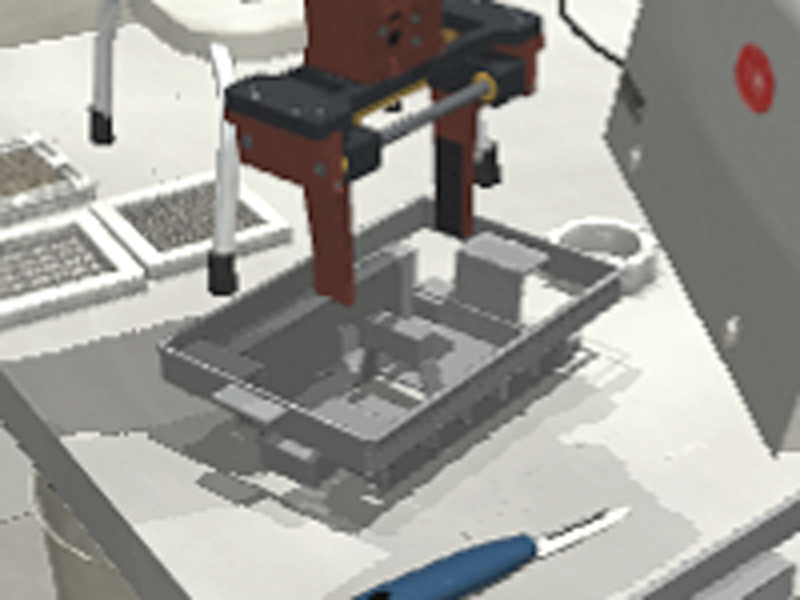

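The fingers, with tips at crop (335,300) and (455,235), straddle the bar at (405,345) along the tote's length. I'll descend and close.

>>> jog_arm:
  series:
    - [[0, 0, 30], [0, 0, 0], -1]
    - [[0, 0, 55], [0, 0, 0], -1]
    - [[0, 0, 71], [0, 0, 0], -1]
    - [[0, 0, 71], [0, 0, 0], -1]
    - [[0, 0, 71], [0, 0, 0], 1]
    - [[0, 0, 71], [0, 0, 0], 1]
    - [[0, 0, 71], [0, 0, 0], 1]
    - [[0, 0, 71], [0, 0, 0], 1]

```text
time: 3.7
tcp_pos: [0.538, 0.0595, 0.0225]
tool_rot: [0.588, 0.809, 0.0, 0.0]
contact_force: [0.1, 0.7, -0.4]
width: 0.586
grip_force: 0.0
```

>>> jog_arm:
  series:
    - [[0, 0, 0], [0, 0, 0], 1]
    - [[0, 0, 0], [0, 0, 0], 1]
    - [[0, 0, 0], [0, 0, 0], 1]
    - [[0, 0, 0], [0, 0, 0], 1]

```text
time: 4.2
tcp_pos: [0.5383, 0.0595, 0.0223]
tool_rot: [0.588, 0.809, 0.0, 0.0]
contact_force: [1.8, 0.9, -0.8]
width: 0.161
grip_force: 30.0
```

Gripped, with the opening at 14 mm. I'll lift and draw back from the mill.

>>> jog_arm:
  series:
    - [[0, 0, -10], [0, 0, 0], 1]
    - [[0, 0, -25], [0, 0, 0], 1]
    - [[6, -18, -45], [0, 0, 0], 1]
    - [[12, -40, -75], [0, 0, 0], 1]
    - [[20, -60, -105], [0, 0, 0], 1]
    - [[28, -80, -135], [0, 0, 0], 1]
    - [[28, -85, -150], [0, 0, 0], 1]
    - [[28, -85, -150], [0, 0, 0], 1]

```text
time: 5.2
tcp_pos: [0.4492, 0.06, 0.1735]
tool_rot: [0.588, 0.809, 0.001, 0.001]
contact_force: [0.3, 0.6, -4.2]
width: 0.157
grip_force: 30.0
```

Run:
```python
from h import *
plan([.440,-.10,.18],-80);print(robot.state()['contact_force'],robot.state()['joint_positions'])
cap('side','s4.png')
```

```text
t 5.2 tcp [0.4492 0.06   0.1735] head 18.01 shift mm [-149.3  -58.2   -6.8] rot [ 1.6000e-03 -3.2000e-03  1.7105e+00]
[ 0.30758469  0.63163338 -4.24904746] [-0.71707709  0.17736339  0.54476388  2.08462188 -0.11800682  0.90526252
  0.20777742]
```

View pics/s4.png

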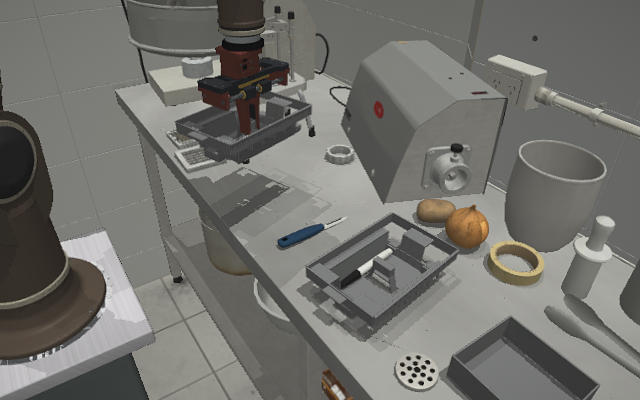

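The tote hangs level in the grip, at about (245,125). I'll swing it round in steps, clear of the mill.

>>> jog_arm:
  series:
    - [[0, 0, -5], [0, 0, 0.12], 1]
    - [[-15, -5, -10], [0, 0, 0.28], 1]
    - [[-35, -13, -10], [0, 0, 0.44], 1]
    - [[-55, -20, -10], [0, 0, 0.6], 1]
    - [[-75, -28, -10], [0, 0, 0.76], 1]
    - [[-95, -37, -10], [0, 0, 0.92], 1]
    - [[-115, -45, -10], [0, 0, 1.08], 1]
    - [[-130, -50, -10], [0, 0, 1.2], 1]

```text
time: 6.25
tcp_pos: [0.4408, -0.0806, 0.1813]
tool_rot: [0.943, 0.333, -0.001, 0.0]
contact_force: [-0.2, -0.6, -4.7]
width: 0.158
grip_force: 30.0
```

Run:
```python
from h import *
plan([.460,-.24,.185],-150);s=robot.state();print(s['contact_force'],s['joint_positions'],s['width'])
```

```text
t 6.25 tcp [ 0.4408 -0.0806  0.1813] head -51.09 shift mm [-85.2 136.1  -3.5] rot [1.9000e-03 1.4000e-03 1.7264e+00]
[-0.15784726 -0.61542933 -4.7118173 ] [-0.64530704  0.18292785  0.82232127  2.09389312 -0.16493141  0.93028432
 -0.62368825] 0.15760400997079016
```

>>> jog_arm:
  series:
    - [[-10, 15, 0], [0, 0, 0.14], 1]
    - [[-22, 35, 0], [0, 0, 0.3], 1]
    - [[-34, 55, 0], [0, 0, 0.46], 1]
    - [[-46, 75, 0], [0, 0, 0.62], 1]
    - [[-58, 95, 0], [0, 0, 0.78], 1]
    - [[-70, 115, 0], [0, 0, 0.94], 1]
    - [[-80, 130, 0], [0, 0, 1.1], 1]
    - [[-85, 136, 0], [0, 0, 1.24], 1]

```text
time: 7.25
tcp_pos: [0.4611, -0.24, 0.1811]
tool_rot: [0.961, -0.277, -0.001, 0.001]
contact_force: [-0.4, 0.3, -5.1]
width: 0.156
grip_force: 30.0
```

Run:
```python
from h import *
plan([.515,-.283,.185],-171.5);s=robot.state();print(s['contact_force'],s['joint_positions'],s['width'])
```

```text
t 7.25 tcp [ 0.4611 -0.24    0.1811] head -122.15 shift mm [68.6  7.7 -3.9] rot [ 2.900e-03 -5.000e-04  8.613e-01]
[-0.37420883  0.32628237 -5.09382789] [-0.43453947  0.4429059   1.0903696   1.94553729 -0.45600738  1.02960875
 -1.27117379] 0.1561652814403895
```

>>> jog_arm:
  series:
    - [[8, 1, 0], [0, 0, 0.14], 1]
    - [[18, 2, 0], [0, 0, 0.3], 1]
    - [[30, 4, 0], [0, 0, 0.46], 1]
    - [[42, 5, 0], [0, 0, 0.62], 1]
    - [[54, 6, 0], [0, 0, 0.76], 1]
    - [[64, 7, 0], [0, 0, 0.86], 1]
    - [[69, 8, 0], [0, 0, 0.86], 1]
    - [[69, 8, 0], [0, 0, 0.86], 1]

```text
time: 8.25
tcp_pos: [0.5154, -0.2819, 0.1813]
tool_rot: [0.761, -0.649, -0.0, 0.001]
contact_force: [-0.1, 0.1, -4.8]
width: 0.159
grip_force: 30.0
```

Run:
```python
from h import *
plan([.515,-.283,.076],-171.5);s=robot.state();print(s['contact_force'],s['joint_positions'],s['width'])
a=cap('top')['pixels'][120:270,300:480];b=cap('side')['pixels'][150:340,270:490]
im=np.hstack([cv2.resize(a,(400,333),interpolation=cv2.INTER_CUBIC),cv2.resize(b,(400,333),interpolation=cv2.INTER_CUBIC)])
cv2.imwrite('pics/a5.png',cv2.convertScaleAbs(im,alpha=1.4))
```

```text
t 8.25 tcp [ 0.5154 -0.2819  0.1813] head -170.97 shift mm [  1.    0.4 105.3] rot [ 0.0017 -0.0004  0.0093]
[-0.11512225  0.07647487 -4.81357047] [-0.37648804  0.68082686  1.22701688  1.7874179  -0.69135959  1.18751448
 -1.92063749] 0.1594572574157725
```

View pics/a5.png

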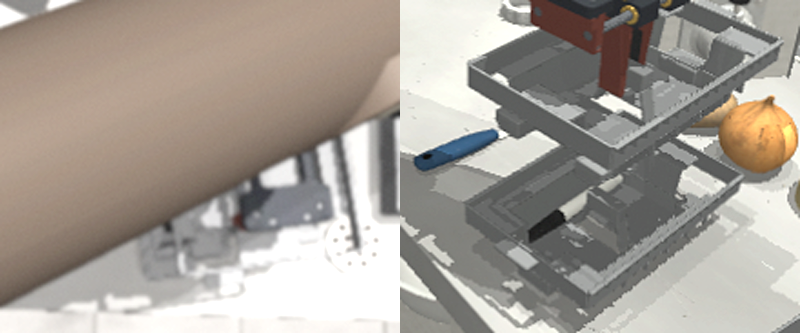

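The upper tote hangs squarely over the lower one. I'll compare centres and yaw using the rim corners in the side view.

Run:
```python
from h import *
s=cap('side');g=lambda p,z:ray(s,((p[0]-400)*.55+270,p[1]*190/333+150),z)[:2]
for n,z,P in(('up',.2208,[(468,62),(607,148),(783,40)]),('low',.062,[(467,205),(590,290),(743,180)])):
    L,F,R=[g(p,z) for p in P];d=R-F
    print(n,((L+R)/2).round(4),'w',np.linalg.norm(L-F).round(3),'l',np.linalg.norm(d).round(3),'yaw',np.degrees(np.arctan2(d[1],d[0])).round(1),L.round(3),F.round(3),R.round(3))
for z in(.2208,.062):print((proj(s,[[.515,-.282,z]])).round(1))
```

```text
up [ 0.5157 -0.2884] w 0.147 l 0.225 yaw 8.0 [ 0.395 -0.231] [ 0.413 -0.377] [ 0.636 -0.346]
low [ 0.5125 -0.2868] w 0.144 l 0.212 yaw 7.0 [ 0.395 -0.229] [ 0.42  -0.371] [ 0.63  -0.345]
[[393.8 177.1]]
[[384.1 257.6]]
```

Centres agree to about 3 mm and yaw to 1°, well within the play. I'll lower it.

>>> jog_arm:
  series:
    - [[0, 2, 20], [0, 0, 0.009], 1]
    - [[0, 2, 42], [0, 0, 0.009], 1]
    - [[0, 2, 62], [0, 0, 0.009], 1]
    - [[0, 2, 80], [0, 0, 0.009], 1]
    - [[0, 2, 90], [0, 0, 0.009], 1]
    - [[0, 2, 95], [0, 0, 0.009], 1]
    - [[0, 2, 98], [0, 0, 0.009], 1]
    - [[0, 2, 98], [0, 0, 0.009], 1]

```text
time: 9.4
tcp_pos: [0.5138, -0.282, 0.0844]
tool_rot: [0.757, -0.653, 0.0, -0.0]
contact_force: [-0.4, 1.1, -4.6]
width: 0.16
grip_force: 30.0
```

Run:
```python
from h import *
plan([.515,-.283,.0765],-171.5);s=robot.state();print(s['contact_force'])
b=cap('side')['pixels'][150:340,270:490]
cv2.imwrite('pics/a6.png',cv2.convertScaleAbs(cv2.resize(b,(690,596),interpolation=cv2.INTER_CUBIC),alpha=1.4))
```

```text
t 9.4 tcp [ 0.5138 -0.282   0.0844] head -171.6 shift mm [ 1.2 -1.1  7.9] rot [-0.0004 -0.0002 -0.0017]
[-0.41991646  1.05025196 -4.63998062]
```

View pics/a6.png

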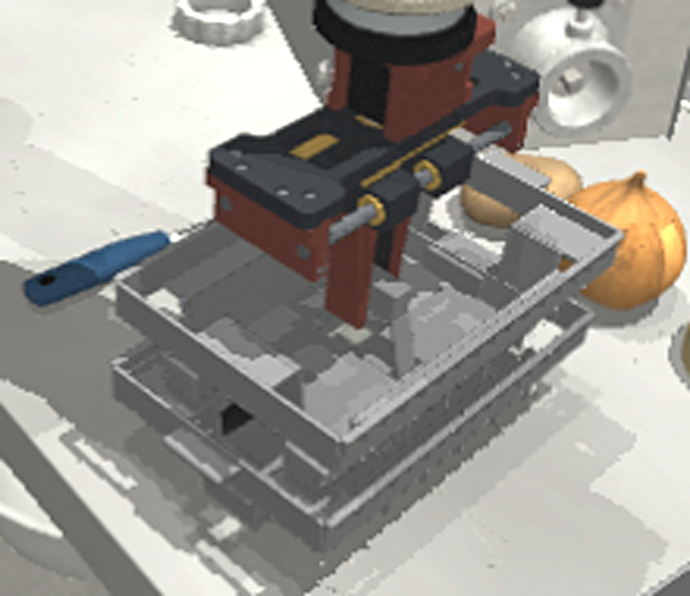

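Tabs are opposed: the lower one is at crop (215,475), and the upper tote's tab end is away from it. Just above seating now; I'll ease it down.

>>> jog_arm:
  series:
    - [[0, 0, 3], [0, 0, 0], 1]
    - [[0, 0, 5], [0, 0, 0], 1]
    - [[0, 0, 7], [0, 0, 0], 1]
    - [[0, 0, 8], [0, 0, 0], 1]
    - [[0, 0, 8], [0, 0, 0], 1]

```text
time: 10.07
tcp_pos: [0.5136, -0.2819, 0.0764]
tool_rot: [0.757, -0.653, -0.0, -0.0]
contact_force: [-0.6, 1.9, -0.7]
width: 0.157
grip_force: 30.0
```

It made contact at exactly the seating height, so the ledges are carrying it. I'll go 1 mm more, release and retreat.

>>> jog_arm:
  series:
    - [[0, 0, 1], [0, 0, 0], 1]
    - [[0, 0, 1], [0, 0, 0], 0.4]
    - [[0, 0, 1], [0, 0, 0], 0]
    - [[0, 0, 1], [0, 0, 0], -0.2]
    - [[0, 0, 1], [0, 0, 0], -0.2]
    - [[0, 0, 1], [0, 0, 0], -0.2]

```text
time: 10.82
tcp_pos: [0.5136, -0.2819, 0.0752]
tool_rot: [0.757, -0.653, -0.0, 0.0]
contact_force: [-0.7, -0.3, 0.1]
width: 0.597
grip_force: 0.0
```

>>> jog_arm:
  series:
    - [[0, 0, -15], [0, 0, 0], -0.2]
    - [[0, 0, -40], [0, 0, 0], -0.2]
    - [[0, 0, -75], [0, 0, 0], -0.2]
    - [[0, 0, -120], [0, 0, 0], -0.2]
    - [[0, 0, -170], [0, 0, 0], -0.2]
    - [[0, 0, -210], [0, 0, 0], -0.2]
    - [[0, 0, -220], [0, 0, 0], -0.2]
    - [[0, 0, -220], [0, 0, 0], -0.2]

```text
time: 11.82
tcp_pos: [0.5136, -0.2819, 0.2956]
tool_rot: [0.757, -0.653, 0.0, -0.0]
contact_force: [0.6, -1.1, -0.8]
width: 0.601
grip_force: 0.0
```

Run:
```python
from h import *
print(robot.state()['contact_force'])
b=cap('side')['pixels'][150:340,270:490]
cv2.imwrite('pics/a7.png',cv2.convertScaleAbs(cv2.resize(b,(690,596),interpolation=cv2.INTER_CUBIC),alpha=1.4))
```

```text
[ 0.59779741 -1.09359906 -0.7509865 ]
```

View pics/a7.png

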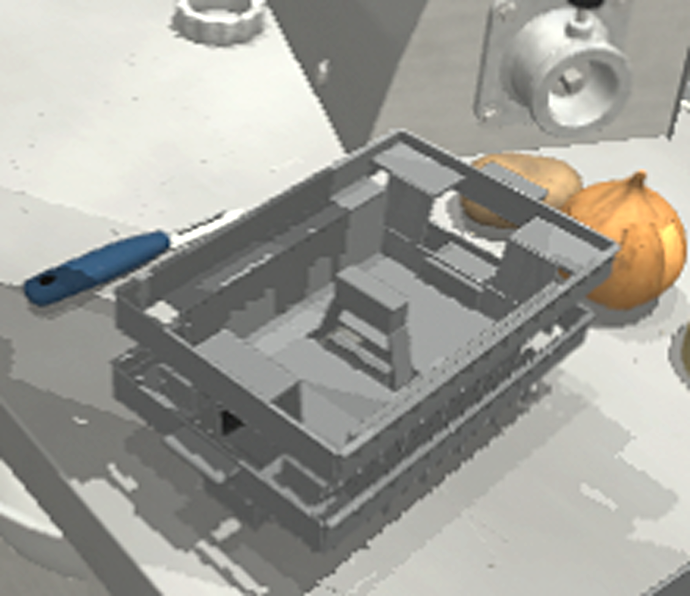

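The stack stands with its tabs opposed and the gripper is clear. I'll check level and position from the rim corners: the upper ones at crop (118,292), (342,455), (617,245) and (400,132).

Run:
```python
from h import *
s=cap('side');g=lambda p,z:ray(s,(p[0]*220/690+270,p[1]*190/596+150),z)[:2]
for n,z,P in(('up',.116,[(118,290),(342,456),(618,245),(400,131)]),('low',.062,[(113,365),(325,525),(593,315)])):
    Q=np.array([g(p,z) for p in P]);print(n,((Q[0]+Q[2])/2).round(4),[np.linalg.norm(Q[i]-Q[i-1]).round(3) for i in range(1,len(Q))],Q.round(3).tolist())
if 1:
    c=(.515,-.286);
```

```text
up [ 0.5139 -0.2896] [np.float64(0.15), np.float64(0.222), np.float64(0.147)] [[0.395, -0.232], [0.414, -0.381], [0.633, -0.347], [0.611, -0.202]]
low [ 0.515 -0.284] [np.float64(0.147), np.float64(0.221)] [[0.394, -0.227], [0.417, -0.373], [0.636, -0.341]]
```

```bash
python3 -c "
from h import *
print(robot.hand_in())"
```

```text
the job is handed in; nothing more can be done
None
```

The empty tote is stacked end for end on the marker tote, level at ledge height (54 mm) and within about 6 mm of centre. The marker tote stayed within measurement error (about 2–3 mm) of where it stood, the gripper is open and clear, and the job is handed in.

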